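# Tamp the sugar lumps level in the tea box

## Task

Take the bamboo tamper from its steel tray and tamp the brown sugar lumps down in the clear box, one row after the other, pressing firmly until they are solidly home and give no more, so that all six lie level below the rim and the lid could be shut; do not crack any lump by pressing too hard, and work on them with the tamper only, not the fingers. Then stand the tamper upright on its tray again and let go, leaving the mug, flask, sieve and spoon where they are.

Things in the scene. Friction and masses are not known exactly. Their poses are not given: they have to be found in the camera images.
- bin: clear plastic box, open, fixed on the mat (mat top 3 mm above the work surface). Outside 72 mm along its x, 103 mm along its y, 62 mm high, walls 3 mm, inside 66 x 97 mm. Origin: centre of the underside, z up. Its lid is folded back down to the mat on the +x side, up to 73 mm from the origin, not above the rim. Six loose brown sugar lumps lie in it, in two rows of three along y
- row_a (a point): centre of the row of lumps 1, 2, 3 (box x = -15.5 mm), at rim height, axes as the box. Under each loose lump is a lower lump wedged in the box: it slides down stiffly when pressed (about 3 N each, 9 N for a row), does not come back, and meets a firm stop 5 to 21 mm lower. The six stops are equally high, but how high is unknown (it varies by 8 mm) and must be felt
- row_b (a point): centre of the row of lumps 4, 5, 6 (box x = +15.5 mm), at rim height, axes as the box. At the stop the force rises steeply, by about 9 N per mm of give for each lump (27 N per mm for a row), and this last give springs back. A lump is firmly home when it has carried over 4 N for 0.2 s (some 15 to 20 N on a row of three is right); a lump cracks when more than 12 N presses on that one lump
- tamper_grip (a point): centre of the bamboo tamper's grip block, 83 mm above the underside of its foot, z up. Block: 24 mm along x, 36 mm along y, 55 mm high, its top 110 mm above the underside; under it a neck 18 mm thick, then the flat foot, 24 mm along x, 84 mm along y, 14 mm high, centred under the grip. About 0.12 kg. Stands upright on the steel tray
- tray_top (a point): centre of the top face of the flat steel tray, 90 mm along its x, 130 mm along its y, 4 mm thick, with a visible rim line; fixed on the mat. The tamper stands on it at the start and belongs there again at the end.
- lump1_mid (a point): centre of loose brown sugar lump 1, 27 x 27 mm and 22 mm high (top face 11 mm above this point), about 18 g, in the box's row at x = -15.5 mm, place y = -31 mm; starts higher or lower than its neighbours
- lump2_mid (a point): centre of loose brown sugar lump 2, 27 x 27 mm and 22 mm high (top face 11 mm above this point), about 18 g, in the box's row at x = -15.5 mm, place y = +0 mm; starts higher or lower than its neighbours
- lump3_mid (a point): centre of loose brown sugar lump 3, 27 x 27 mm and 22 mm high (top face 11 mm above this point), about 18 g, in the box's row at x = -15.5 mm, place y = +31 mm; starts higher or lower than its neighbours
- lump4_mid (a point): centre of loose brown sugar lump 4, 27 x 27 mm and 22 mm high (top face 11 mm above this point), about 18 g, in the box's row at x = +15.5 mm, place y = -31 mm; starts higher or lower than its neighbours
- lump5_mid (a point): centre of loose brown sugar lump 5, 27 x 27 mm and 22 mm high (top face 11 mm above this point), about 18 g, in the box's row at x = +15.5 mm, place y = +0 mm; starts higher or lower than its neighbours
- lump6_mid (a point): centre of loose brown sugar lump 6, 27 x 27 mm and 22 mm high (top face 11 mm above this point), about 18 g, in the box's row at x = +15.5 mm, place y = +31 mm; starts higher or lower than its neighbours
- mug: red enamel-finish mug, 80 mm wide and 80 mm high, handle on its own +y; origin: centre of the underside. Bystander
- flask: black flask with flip-up spout, 81 mm wide, 250 mm high; origin: centre of the underside. Bystander
- sieve: small steel tea sieve, bowl 76 mm wide and 32 mm high, handle to its own -y, 115 mm long from the bowl's centre; origin: centre of the bowl's underside. Bystander
- spoon: bamboo spoon lying flat along its own x, from -90 to +76 mm, 10 mm high; origin on the underside. Bystander

How it is judged (in metres and radians):
On the way, in this order (a step that is already met when the one before it is completed fails the run):
1. a lump is pressed firmly home with the tamper (more than 4 N on it, kept for 0.2 s) ((contact force between tamper and lump1 above 4 N or contact force between tamper and lump2 above 4 N or contact force between tamper and lump3 above 4 N or contact force between tamper and lump4 above 4 N or contact force between tamper and lump5 above 4 N or contact force between tamper and lump6 above 4 N)), for 0.2 s.
2. with the tamper still pressing firmly (more than 4 N on a lump), all six lumps are level with one another (2.5 mm) and flat ((contact force between tamper and lump1 above 4 N or contact force between tamper and lump2 above 4 N or contact force between tamper and lump3 above 4 N or contact force between tamper and lump4 above 4 N or contact force between tamper and lump5 above 4 N or contact force between tamper and lump6 above 4 N) and z of lump1_mid in the frame of lump2_mid between -0.0025 and 0.0025 m and angle between each of lump1_mid, lump2_mid, lump3_mid, lump4_mid, lump5_mid, lump6_mid's own z axis and vertical below 0.12 rad and z of lump3_mid in the frame of lump2_mid between -0.0025 and 0.0025 m and z of lump4_mid in the frame of lump2_mid between -0.0025 and 0.0025 m and z of lump5_mid in the frame of lump2_mid between -0.0025 and 0.0025 m and z of lump6_mid in the frame of lump2_mid between -0.0025 and 0.0025 m), for 0.2 s.
At the end, for the whole second after the job is handed in: All six lumps lie flat (0.12 rad) and level (centres within 2.5 mm of lump 2's height), centres under 50 mm above the box's underside (tops below the rim); the tamper stands upright (0.08 rad), still and released, on the tray, within 30 mm of its centre (z of lump1_mid in the frame of lump2_mid between -0.0025 and 0.0025 m and angle between each of lump1_mid, lump2_mid, lump3_mid, lump4_mid, lump5_mid, lump6_mid's own z axis and vertical below 0.12 rad and z of lump3_mid in the frame of lump2_mid between -0.0025 and 0.0025 m and z of lump4_mid in the frame of lump2_mid between -0.0025 and 0.0025 m and z of lump5_mid in the frame of lump2_mid between -0.0025 and 0.0025 m and z of lump6_mid in the frame of lump2_mid between -0.0025 and 0.0025 m and z of each of lump1_mid, lump2_mid, lump3_mid, lump4_mid, lump5_mid, lump6_mid in the frame of bin below 0.05 m and horizontal distance between tamper_grip and tray_top below 0.03 m and angle between tamper_grip's own z axis and vertical below 0.08 rad and z of tamper_grip in the frame of tray_top between 0.079 and 0.087 m and linear speed of tamper below 0.02 m/s); the robot touches nothing.
It fails at once if a lump is cracked: the tamper presses on one lump with more than 12 N (contact force between tamper and lump1 above 12 N or contact force between tamper and lump2 above 12 N or contact force between tamper and lump3 above 12 N or contact force between tamper and lump4 above 12 N or contact force between tamper and lump5 above 12 N or contact force between tamper and lump6 above 12 N).
It fails at once if the fingers push on a lump (contact force between the fingers and lump1 above 0.5 N or contact force between the fingers and lump2 above 0.5 N or contact force between the fingers and lump3 above 0.5 N or contact force between the fingers and lump4 above 0.5 N or contact force between the fingers and lump5 above 0.5 N or contact force between the fingers and lump6 above 0.5 N).
It fails at once if the mug, flask, sieve or spoon is moved by more than 15 mm (distance of any of mug, flask, sieve, spoon from where it was at the start of the episode above 0.015 m).
It also fails if it takes over 64 s, if anything falls off the work surface, if the arm or the gripper's body presses on something with over 40 N, if the wrist force passes 120 N, or if a joint passes its speed limit or range.

## Robot

A 6-joint arm with a two-finger parallel gripper is mounted at the origin on the work surface. World frame = base frame: x ahead of the robot, y to its left, z up, the work surface at z = 0. Lengths are in m, angles in degrees, forces in N, time in s.
With the tool pointing down it reaches from about 0.3 to 0.75 m from the base axis. Payload 8.5 kg.
Tool frame: the origin (TCP) lies on the centre line of the jaws, within the pads' length; the fingertips stand 19 mm ahead of it and the grasp point (between the pads) is the TCP (env.tcp_to_tips is the z of the fingertips in the tool frame, in m); z points along the fingers, y is the line along which they close (so a half turn about z gives the same grasp; the last joint's range is limited). The gripper opens to 85 mm and grips with 20 to 120 N. Pads are 22 mm wide; open, the fingers measure 114 mm over their backs; the gripper's body (76 mm by 85 mm) begins 54 mm behind the grasp point. The pads swing forward as they close: fully open they stand 13 mm farther back than shut.
Start: joints at [-86.706, 21.807, 74.336, -0, 83.858, -12.336], TCP at [0.148, -0.53, 0.212] pointing down, gripper open.
Joint ranges: [-178.18, 178.18], [-50.72, 133.34], [12.68, 142.11], [-81.47, 261.47], [9.98, 163.14], [-165.26, 165.26]. Speed limits (degrees/s): [136.94, 136.94, 180, 180, 180, 180].

## Interface

Orientations are given as a 3x3 rotation matrix whose columns are the frame's x, y, z axes.
In Python, from rig import env gives the robot as it stands.
- The arm moves only by the tool servo_tool, never from a script. Its argument "steps" is a list of rows, each an object of numbers: "tx", "ty", "tz": the shift along the world's x, y, z in cm; "yaw": the turn about the world's z in degrees; "claw": the finger opening in cm, from 0 to 8.54. In form: [{"tx": .., "ty": .., "tz": .., "yaw": .., "claw": ..}, ...]. A call has 1 to 20 rows; each row shifts and turns the commanded pose from where the row before left it; what a row does not reach is not made up. A row lasts 1/10 s, in which the tool goes at most 50 mm and 8.59 degrees, less where a joint would pass 70% of its speed; a pose out of reach is approached as far as the arm can. A call with a gripper value outside its range is refused whole. The fingers move at their own pace and stop on an object; "newtons" is the grip in N (left out, the last holds). Time passes only in rows, so rows that do not move let the fingers close. It gives the time, the measured TCP pose, the force, the opening and the grip force at its end, in the units of the state.
- env.observe(): the state, without advancing time (a new reading comes with each control period).
- env.get_image(name): name is "scene" or "top"; returns (picture, depth): 480x640x3 uint8, red, green, blue; 480x640 float32, m along the optical axis (not along the pixel's ray), 0 where there is no reading.
- env.camera_model(name): a dict with "fovy" (degrees; the focal length in pixels is half the picture's height over the tangent of half this angle, whatever the lens; pixels are square), "cx", "cy" (the principal point, pixels), "T" (4x4, takes a point from camera to world coordinates). Camera axes: x right, y down, z forward; pixel columns grow to the right and rows downward; lengths in m; the calibration is good to about 2 mm. A picture is of the moment at which its call begins. camera_model takes no time and is no camera call.
- env.close_job(): hands the job in; it is judged then, once.
The state is a dict: "time_s": time; "q": joint angles; "qvel": joint speeds; "joint_efforts": joint torques, N m; "position": TCP position; "tool_rot": TCP orientation; "ft_force": force on the tool from outside, world axes, zero at the start; "wrist_torque": the same for the moment, N m; "grip_width": finger opening in m; "gripper_force": force on a finger pad.
Only numpy, scipy, OpenCV 4.12 (cv2) and the standard library are available. Lean on these libraries where they do the work, as an engineer would, in place of code of your own. Each camera call takes 0.05 s, during which the arm holds its last target. There are 200 camera calls.

## Working session

There is one attempt and no reset: what is moved stays moved. The work goes in short steps, Python scripts to look and compute and a tool call to move; the robot and the scene stay as the last step left them, time stands still between calls to the robot, and variables do not carry over. Pictures are saved under pics/ and viewed, at most 10 in all, crops included, and the job is handed in when it is done.

Besides the shell and the picture viewer there is one more tool, called after "Emit:" as a command line: name --argument value ..., lists and objects as JSON in quotes. servo_tool: Moves the arm, as the interface text tells. Its arguments: {"type":"object","properties":{"steps":{"type":"array"},"newtons":{"type":"number"}},"required":["steps"]}

```bash
mkdir -p pics; cat > h.py <<'E'
import numpy as np,cv2
from rig import env
def cloud(n):
    im,d=env.get_image(n);m=env.camera_model(n);f=240/np.tan(np.radians(m["fovy"]/2))
    v,u=np.mgrid[:480,:640];p=np.stack([(u-m["cx"])/f*d,(v-m["cy"])/f*d,d],-1)
    P=p@m["T"][:3,:3].T+m["T"][:3,3];P[d==0]=np.nan
    return im,P
E
python3 - <<'E'
from h import *
for n in("top","scene"):
    im,P=cloud(n);cv2.imwrite(f"pics/{n}0.png",im[:,:,::-1]);np.savez(f"{n}0.npz",im=im,P=P);print(env.camera_model(n))
print(env.observe())
E
```

```text
{'fovy': 55.116544879927716, 'cx': 320.59810983653415, 'cy': 239.92805165896166, 'T': array([[ 0.01632926, -0.99445362,  0.10390072,  0.49161894],
       [-0.99981892, -0.01725558, -0.00802281,  0.01852609],
       [ 0.00977118, -0.1037509 , -0.99455531,  1.09496859],
       [ 0.        ,  0.        ,  0.        ,  1.        ]])}
{'fovy': 56.77583863563113, 'cx': 327.03953279095805, 'cy': 232.31122656623484, 'T': array([[-0.03460283,  0.83618588, -0.54735347,  1.2530806 ],
       [ 0.99935172,  0.03439696, -0.01062959,  0.0397935 ],
       [ 0.00993899, -0.54736644, -0.83683403,  1.08424881],
       [ 0.        ,  0.        ,  0.        ,  1.        ]])}
{'time_s': 0.1, 'q': array([-8.67056660e+01,  2.18381748e+01,  7.43803725e+01,  7.09493257e-04,
        8.38595429e+01, -1.23341688e+01]), 'qvel': array([ 0.03925256, -0.13550658, -0.03811168, -0.02085936,  0.0475885 ,
       -0.07799653]), 'joint_efforts': array([ 2.79821543e-03, -4.49222231e+01, -2.31657493e+01, -1.97301597e-04,
        3.67628876e-03, -1.00135367e-05]), 'position': array([ 0.14816786, -0.52935608,  0.21176398]), 'tool_rot': array([[ 9.63029038e-01,  2.69397601e-01, -6.60295732e-05],
       [ 2.69397439e-01, -9.63028123e-01,  1.36138517e-03],
       [ 3.03165565e-04, -1.32884165e-03, -9.99999071e-01]]), 'ft_force': array([ 0.29965923, -0.15913274,  0.70741892]), 'wrist_torque': array([0.0059522 , 0.04150325, 0.0096867 ]), 'gripper_force': 0.0, 'grip_width': 0.08574008712869541}
```

View pics/top0.png

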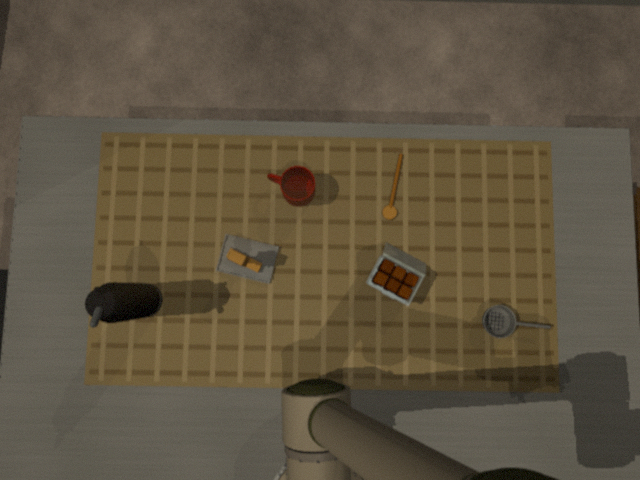

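View pics/scene0.png

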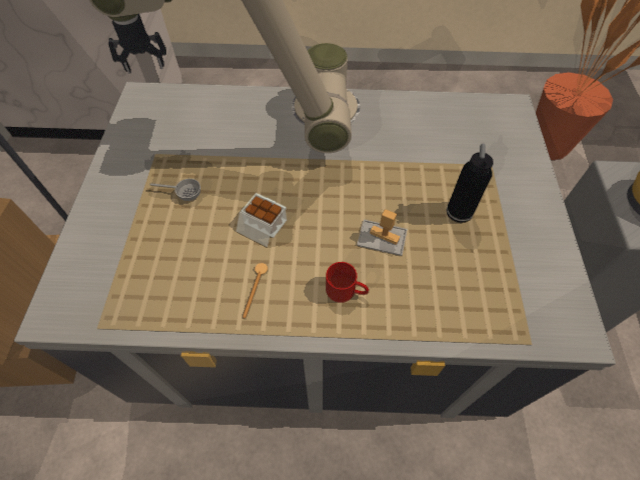

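The top view shows the tamper block at about (237,257) with its foot showing at (254,266), on the tray around (249,259). The box is at about (397,276), with the lid lying at about (405,258). The mug is at (298,186), the spoon at (395,190), the sieve at (500,321) and the flask at (120,300).

```bash
python3 - <<'E'
from h import *
D=np.load("top0.npz");im=D["im"];P=D["P"]
a=cv2.resize(im[225:295,205:285],None,fx=5,fy=5,interpolation=cv2.INTER_CUBIC);b=cv2.resize(im[240:310,360:440],None,fx=5,fy=5,interpolation=cv2.INTER_CUBIC)
cv2.imwrite("pics/crop.png",np.hstack([a,b])[:,:,::-1])
def rect(pts,t):
    r=cv2.minAreaRect((pts[:,:2]*1000).astype(np.float32));print(t,len(pts),np.round(r[0],1),np.round(r[1],1),round(r[2],1),"z",np.round(np.percentile(pts[:,2],[5,50,95]),4))
for n in("top","scene"):
    D=np.load(n+"0.npz");im=D["im"].astype(int);P=D["P"]
    x,y,z=P[...,0],P[...,1],P[...,2]
    h=cv2.cvtColor(D["im"],cv2.COLOR_RGB2HSV)
    T=(abs(x-.47)<.1)&(abs(y-.155)<.1)
    rect(P[T&(z>.105)&(z<.13)],n+" block")
    wood=T&(h[...,1]>110)
    rect(P[wood&(z>.014)&(z<.027)],n+" foot")
    rect(P[T&(z>.004)&(z<.0105)&(h[...,1]<60)],n+" tray")
    B=(abs(x-.44)<.1)&(abs(y+.13)<.12)&(z>.02)&(z<.12)
    L=B&(h[...,1]>120)&((h[...,0]<12)|(h[...,0]>170))
    rect(P[L],n+" lumps")
    rect(P[B&~L],n+" binrest")
    k,lab,st,ce=cv2.connectedComponentsWithStats((L&(im[...,0]>60)).astype(np.uint8))
    for i in range(1,k):
        if st[i,4]>8:
            rect(P[lab==i]," lump px %s"%np.round(ce[i]))
E
```

```text
top block 189 [555.3 189.1] [35.9 23.7] 64.8 z [0.1126 0.1157 0.119 ]
top foot 141 [555.2 188.9] [83.2 22.8] 64.6 z [0.0166 0.0201 0.0228]
top tray 701 [549.5 184.4] [129.4  70. ] 77.5 z [0.0043 0.0065 0.0098]
top lumps 172 [ 515.5 -158.7] [87.4 57.6] 61.8 z [0.0398 0.0624 0.0729]
top binrest 1226 [ 520.5 -162.9] [105.5  95.4] 62.9 z [0.0409 0.0654 0.0734]
scene block 119 [554.2 191.7] [36.4 27.2] 62.4 z [0.1072 0.115  0.1187]
scene foot 172 [554.9 191. ] [82.  24.8] 64.7 z [0.0155 0.0197 0.0237]
scene tray 309 [548.  186.8] [128.8  72. ] 76.9 z [0.0043 0.0066 0.0097]
scene lumps 26 [ 518.8 -159.9] [70.4 41.2] 87.7 z [0.0531 0.0627 0.0726]
scene binrest 770 [ 520.9 -160.5] [106.2  98.8] 61.5 z [0.0404 0.0642 0.0732]
 lump px [264. 209.] 13 [ 509.2 -158.1] [31.7  9.5] 63.1 z [0.0497 0.0619 0.0693]
```

View pics/crop.png

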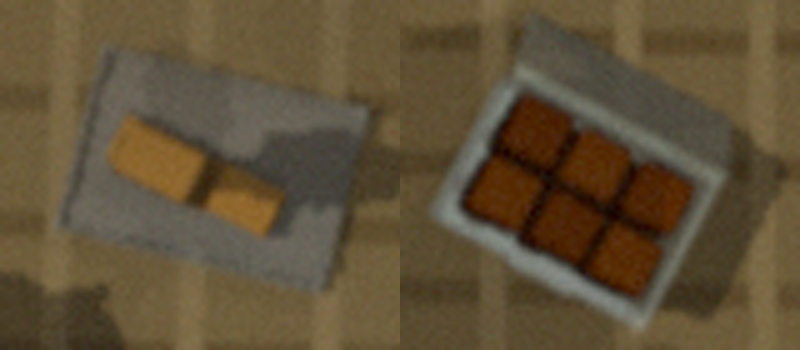

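The crop shows the tray and the tamper, whose long axis runs upper left to lower right. The box rim corners are near crop (437,215), (640,325), (722,175) and (512,75). Lump tops are near (535,133), (597,167), (660,198) and (505,190), (562,222), (622,260), and the lid is on the upper right, which makes that side +x.

```bash
python3 - <<'E'
from h import *
m=env.camera_model("top");f=240/np.tan(np.radians(m["fovy"]/2));T=m["T"]
def up(c,z):
    u=360+(c[0]-400)/5-.4;v=240+c[1]/5-.4
    r=T[:3,:3]@np.array([(u-m["cx"])/f,(v-m["cy"])/f,1]);return (T[:3,3]+r*(z-T[2,3])/r[2])
C=np.array([up(c,.065)[:2] for c in[(437,215),(640,325),(722,175),(512,75)]])*1000
print(C.round(1),C.mean(0),np.linalg.norm(np.roll(C,-1,0)-C,axis=1))
for a,b in((0,1),(3,2)):print("long ang",np.degrees(np.arctan2(*(C[a]-C[b])[::-1])))
P=np.load("top0.npz")["P"]
S=[]
for c in[(535,133),(597,167),(660,198),(505,190),(562,222),(622,260)]:
    u=int(round(360+(c[0]-400)/5));v=int(round(240+c[1]/5))
    z=np.nanmedian(P[v-2:v+3,u-2:u+3,2]);p=up(c,z)*1000;S.append(p);print(c,p.round(1))
S=np.array(S);print("mean",S.mean(0),"ang",[np.degrees(np.arctan2(*(S[i]-S[i+2])[:2][::-1])) for i in(0,3)],np.linalg.norm((S[3:]-S[:3]).mean(0)[:2]))
# automated rim fit: points near rim height, non-lump, maximise containment in rect
for n in("top","scene"):
    D=np.load(n+"0.npz");h=cv2.cvtColor(D["im"],cv2.COLOR_RGB2HSV);P=D["P"]
    x,y,z=P[...,0],P[...,1],P[...,2]
    k=(abs(x-.51)<.09)&(abs(y+.16)<.09)&(z>.061)&(z<.070)&(h[...,1]<90)
    q=P[k][:,:2]*1000
    for a in(61,62,63,64,65,66):
        t=np.radians(a);ey=np.array([np.cos(t),np.sin(t)]);ex=np.array([ey[1],-ey[0]])
        X,Y=q@ex,q@ey;lo=np.percentile(X,2),np.percentile(X,98),np.percentile(Y,2),np.percentile(Y,98)
        print(n,a,len(q),np.round([lo[1]-lo[0],lo[3]-lo[2]],1),((lo[0]+lo[1])/2*ex+(lo[2]+lo[3])/2*ey).round(1))
E
```

```text
[[ 505.2  -94.9]
 [ 458.  -185.6]
 [ 525.2 -222.6]
 [ 568.5 -128.3]] [ 514.23255305 -157.83828003] [102.19921681  76.68492393 103.72928493  71.48530867]
long ang 62.478674394200766
long ang 65.34100122744329
(535, 133) [ 542.2 -137.4   73.1]
(597, 167) [ 527.8 -166.4   65.5]
(660, 198) [ 514.4 -194.3   66.9]
(505, 190) [ 516.7 -124.2   72.9]
(562, 222) [ 503.  -149.6   72.1]
(622, 260) [ 486.6 -176.9   68.5]
mean [ 515.11988248 -158.16035423   69.83970162] ang [np.float64(63.981837259323356), np.float64(60.33644093981963)] 30.45440594352033
top 61 382 [ 81.2 102.7] [ 515.7 -159.4]
top 62 382 [ 81.  102.5] [ 515.6 -159.5]
top 63 382 [ 80.9 102.6] [ 515.6 -159.5]
top 64 382 [ 81.8 102.7] [ 515.5 -159.7]
top 65 382 [ 82.5 103.4] [ 515.8 -159.7]
top 66 382 [ 83.4 104.1] [ 516.  -159.8]
scene 61 208 [ 82.8 103.6] [ 516.2 -157. ]
scene 62 208 [ 82.3 103.3] [ 516.3 -156.8]
scene 63 208 [ 81.5 103.3] [ 516.  -156.8]
scene 64 208 [ 81.1 103.4] [ 515.3 -156.7]
scene 65 208 [ 81.1 103.6] [ 515.2 -156.8]
scene 66 208 [ 81.5 104. ] [ 515.2 -156.8]
```

Emit:
servo_tool --steps '[{"tx":2.4,"ty":4.2,"yaw":-8},{"tx":2.4,"ty":4.2,"yaw":-8},{"tx":2.4,"ty":4.2,"yaw":-8},{"tx":2.4,"ty":4.2,"yaw":-8},{"tx":2.4,"ty":4.2,"yaw":-8.5},{"tx":2.4,"ty":4.2},{"tx":2.4,"ty":4.2},{"tx":2.4,"ty":4.2},{"tx":2.4,"ty":4.2},{"tx":2.4,"ty":4.2},{"tx":2.4,"ty":4.2},{"tx":2.4,"ty":4.2},{"tx":2.4,"ty":4.2},{"tx":2.4,"ty":4.2},{"tx":2.4,"ty":4.2},{"tx":2.4,"ty":4.2},{"tx":2.3,"ty":4.8},{}]'

```text
invalid input at $.steps[0]: expected keys tx, ty, tz, yaw, claw
```

Emit:
servo_tool --steps '[{"tx":2.4,"ty":4.2,"tz":0,"yaw":-8,"claw":8.5},{"tx":2.4,"ty":4.2,"tz":0,"yaw":-8,"claw":8.5},{"tx":2.4,"ty":4.2,"tz":0,"yaw":-8,"claw":8.5},{"tx":2.4,"ty":4.2,"tz":0,"yaw":-8,"claw":8.5},{"tx":2.4,"ty":4.2,"tz":0,"yaw":-8.5,"claw":8.5},{"tx":2.4,"ty":4.2,"tz":0,"yaw":0,"claw":8.5},{"tx":2.4,"ty":4.2,"tz":0,"yaw":0,"claw":8.5},{"tx":2.4,"ty":4.2,"tz":0,"yaw":0,"claw":8.5},{"tx":2.4,"ty":4.2,"tz":0,"yaw":0,"claw":8.5},{"tx":2.4,"ty":4.2,"tz":0,"yaw":0,"claw":8.5},{"tx":2.4,"ty":4.2,"tz":0,"yaw":0,"claw":8.5},{"tx":2.4,"ty":4.2,"tz":0,"yaw":0,"claw":8.5},{"tx":2.4,"ty":4.2,"tz":0,"yaw":0,"claw":8.5},{"tx":2.4,"ty":4.2,"tz":0,"yaw":0,"claw":8.5},{"tx":2.4,"ty":4.2,"tz":0,"yaw":0,"claw":8.5},{"tx":2.4,"ty":4.2,"tz":0,"yaw":0,"claw":8.5},{"tx":2.3,"ty":4.8,"tz":0,"yaw":0,"claw":8.5},{"tx":0,"ty":0,"tz":0,"yaw":0,"claw":8.5},{"tx":0,"ty":0,"tz":0,"yaw":0,"claw":8.5}]' --newtons 60

```text
time_s: 2.0
position: [0.5517, 0.1845, 0.2115]
tool_rot: [[0.913, -0.408, -0.002], [-0.408, -0.913, -0.0], [-0.001, 0.001, -1.0]]
ft_force: [0.0, -0.5, 0.7]
grip_width: 0.0849
gripper_force: 0.0
```

Emit:
servo_tool --steps '[{"tx":0.33,"ty":0.55,"tz":0,"yaw":-1.2,"claw":8.5},{"tx":0,"ty":0,"tz":-3,"yaw":0,"claw":8.5},{"tx":0,"ty":0,"tz":-3,"yaw":0,"claw":8.5},{"tx":0,"ty":0,"tz":-3,"yaw":0,"claw":8.5},{"tx":0,"ty":0,"tz":-2,"yaw":0,"claw":8.5},{"tx":0,"ty":0,"tz":-1.15,"yaw":0,"claw":8.5},{"tx":0,"ty":0,"tz":0,"yaw":0,"claw":8.5},{"tx":0,"ty":0,"tz":0,"yaw":0,"claw":8.5},{"tx":0,"ty":0,"tz":0,"yaw":0,"claw":5},{"tx":0,"ty":0,"tz":0,"yaw":0,"claw":3},{"tx":0,"ty":0,"tz":0,"yaw":0,"claw":3},{"tx":0,"ty":0,"tz":0,"yaw":0,"claw":3},{"tx":0,"ty":0,"tz":0,"yaw":0,"claw":3},{"tx":0,"ty":0,"tz":0,"yaw":0,"claw":3}]'

```text
time_s: 3.4
position: [0.5556, 0.1893, 0.0916]
tool_rot: [[0.904, -0.428, 0.001], [-0.428, -0.904, -0.0], [0.001, -0.0, -1.0]]
ft_force: [-0.8, -2.3, 6.1]
grip_width: 0.0338
gripper_force: 59.9
```

Emit:
servo_tool --steps '[{"tx":0,"ty":0,"tz":0,"yaw":0,"claw":3},{"tx":0,"ty":0,"tz":1,"yaw":0,"claw":3},{"tx":0,"ty":0,"tz":3,"yaw":0,"claw":3},{"tx":0,"ty":0,"tz":4,"yaw":0,"claw":3},{"tx":0,"ty":0,"tz":3,"yaw":0,"claw":3},{"tx":0,"ty":-2,"tz":1,"yaw":0,"claw":3},{"tx":-0.59,"ty":-3.2,"tz":0,"yaw":-1.9,"claw":3},{"tx":-0.5,"ty":-3.2,"tz":0,"yaw":0,"claw":3},{"tx":-0.5,"ty":-3.2,"tz":0,"yaw":0,"claw":3},{"tx":-0.5,"ty":-3.2,"tz":0,"yaw":0,"claw":3},{"tx":-0.5,"ty":-3.2,"tz":0,"yaw":0,"claw":3},{"tx":-0.5,"ty":-3.2,"tz":0,"yaw":0,"claw":3},{"tx":-0.5,"ty":-3.2,"tz":0,"yaw":0,"claw":3},{"tx":-0.5,"ty":-3.2,"tz":0,"yaw":0,"claw":3},{"tx":-0.5,"ty":-3.2,"tz":0,"yaw":0,"claw":3},{"tx":-0.5,"ty":-2,"tz":0,"yaw":0,"claw":3},{"tx":-0.5,"ty":-1.13,"tz":0,"yaw":0,"claw":3},{"tx":-0.5,"ty":0,"tz":0,"yaw":0,"claw":3},{"tx":0,"ty":0,"tz":0,"yaw":0,"claw":3}]' --newtons 90

```text
time_s: 5.3
position: [0.4939, -0.1491, 0.211]
tool_rot: [[0.889, -0.458, -0.0], [-0.458, -0.889, 0.001], [-0.0, -0.0, -1.0]]
ft_force: [0.3, 0.4, -2.0]
grip_width: 0.0322
gripper_force: 89.9
```

```bash
python3 - <<'E'
from h import *
a,P=cloud("scene");b,Q=cloud("top")
h=cv2.cvtColor(a,cv2.COLOR_RGB2HSV)
np.savez("s1.npz",P=P,Q=Q,a=a,b=b)
A=cv2.resize(a[150:270,190:323],None,fx=3,fy=5*.6);B=cv2.resize(b[215:335,330:463],None,fx=3,fy=3)
cv2.imwrite("pics/s1.png",np.hstack([A,B])[:,:,::-1]);o=env.observe();print(o["position"],o["ft_force"],o["wrist_torque"],o["tool_rot"][:,1])
E
```

```text
[ 0.49448349 -0.14887913  0.21105311] [ 0.92589124 -1.5628764  -1.46632387] [-0.01071298 -0.02050686  0.05152957] [-4.57213928e-01 -8.89356699e-01 -2.94447991e-04]
```

View pics/s1.png

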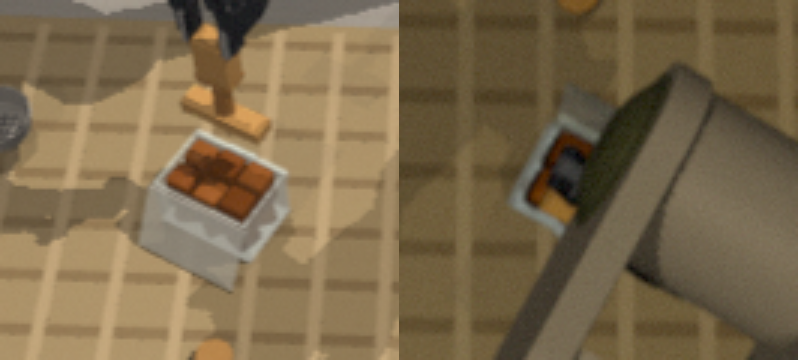

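The scene crop shows the tamper hanging upright, foot at crop (225,113). The rim corners are near (203,132), (288,172), (245,232) and (152,185). In the top view the arm hides most of the box.

```bash
python3 - <<'E'
from h import *
D=np.load("s1.npz");P=D["P"];h=cv2.cvtColor(D["a"],cv2.COLOR_RGB2HSV)
x,y,z=P[...,0],P[...,1],P[...,2]
k=(abs(x-.494)<.06)&(abs(y+.149)<.07)&(z>.132)&(z<.15)&(h[...,1]>110)
q=P[k];r=cv2.minAreaRect((q[:,:2]*1000).astype(np.float32));print("foot",len(q),r,np.median(q[:,2]))
t=q[:,2]>.137
pl=np.linalg.lstsq(np.c_[q[t,:2]-q[t,:2].mean(0),np.ones(t.sum())],q[t,2],rcond=None)[0];print("plane",pl)
m=env.camera_model("scene");f=240/np.tan(np.radians(m["fovy"]/2));T=m["T"]
def up(c,z):
    u=190+c[0]/3-.33;v=150+c[1]/3-.33
    R=T[:3,:3]@np.array([(u-m["cx"])/f,(v-m["cy"])/f,1]);return (T[:3,3]+R*(z-T[2,3])/R[2])[:2]*1000
C=np.array([up(c,.065) for c in[(203,132),(288,172),(245,232),(152,185)]])
print(C.round(1),C.mean(0),np.linalg.norm(np.roll(C,-1,0)-C,axis=1))
# rim top points by colour
k=(abs(x-.51)<.09)&(abs(y+.16)<.09)&(z>.062)&(z<.068)&(h[...,1]<90)
t=np.radians(62.8);ey=np.array([np.cos(t),np.sin(t)]);ex=np.array([ey[1],-ey[0]])
q=(P[k][:,:2]*1000-[513.5,-157]);X,Y=q@ex,q@ey
print(np.histogram(X,np.arange(-50,60,4)),np.percentile(Y,[1,3,97,99]))
E
```

```text
foot 226 ((493.8060302734375, -145.81466674804688), (85.87061309814453, 26.211084365844727), 61.9613037109375) 0.13884308160476966
plane [ 0.01128161 -0.00697991  0.14002384]
[[ 460.8 -179.9]
 [ 505.3  -93.8]
 [ 575.2 -127.4]
 [ 525.8 -220.2]] [ 516.76127845 -155.32039457] [ 96.97118274  77.64473674 105.18043671  76.42555183]
(array([ 0,  0,  9, 29, 21,  4,  4,  3,  3,  1,  3,  3,  3,  1,  4,  4,  4,
        2,  4,  4,  6, 29, 17,  7,  0,  0,  0]), array([-50, -46, -42, -38, -34, -30, -26, -22, -18, -14, -10,  -6,  -2,
         2,   6,  10,  14,  18,  22,  26,  30,  34,  38,  42,  46,  50,
        54,  58])) [-50.78140679 -50.06736284  52.29374796  52.99161186]
```

Emit:
servo_tool --steps '[{"tx":0.63,"ty":-0.25,"tz":0,"yaw":0,"claw":3},{"tx":0,"ty":0,"tz":-2,"yaw":0,"claw":3},{"tx":0,"ty":0,"tz":-1.5,"yaw":0,"claw":3},{"tx":0,"ty":0,"tz":-0.8,"yaw":0,"claw":3},{"tx":0,"ty":0,"tz":-0.3,"yaw":0,"claw":3},{"tx":0,"ty":0,"tz":0,"yaw":0,"claw":3},{"tx":0,"ty":0,"tz":0,"yaw":0,"claw":3}]'

```text
time_s: 6.1
position: [0.5011, -0.1525, 0.1655]
tool_rot: [[0.889, -0.458, 0.001], [-0.458, -0.889, -0.001], [0.001, -0.0, -1.0]]
ft_force: [0.5, 0.0, -1.6]
grip_width: 0.0324
gripper_force: 89.9
```

```bash
python3 - <<'E'
from h import *
a,P=cloud("scene")
A=cv2.resize(a[160:260,210:323],None,fx=6,fy=6,interpolation=cv2.INTER_CUBIC)
cv2.imwrite("pics/s2.png",A[:,:,::-1]);o=env.observe();print(o["position"],o["ft_force"],o["wrist_torque"],o["tool_rot"][:,1])
E
```

```text
[ 0.50108023 -0.15251142  0.16552953] [ 0.63859335  0.10466231 -1.44579265] [ 0.06870261 -0.02946067  0.01082496] [-4.58068829e-01 -8.88916727e-01  3.02522643e-05]
```

View pics/s2.png

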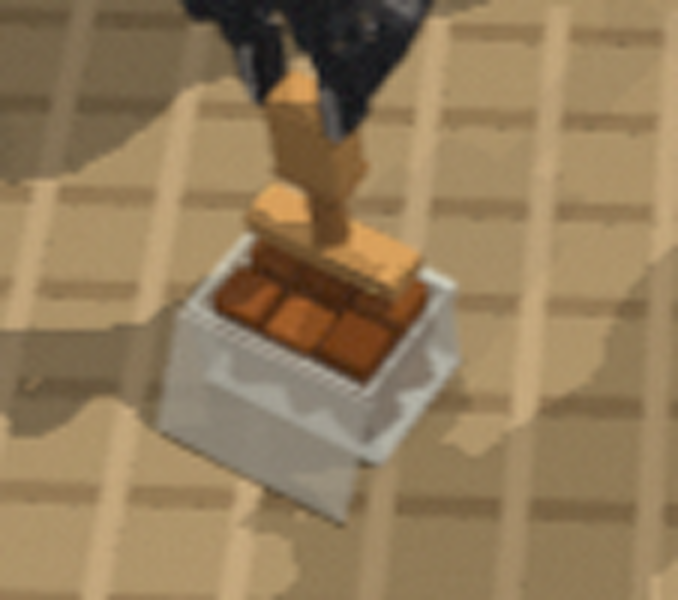

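The foot hangs just above the far row, with foot top corners at crop (247,205), (278,185), (423,258) and (385,292). Rim corners are at (457,285) on the right, (182,305) on the left and (368,390) at the front.

```bash
python3 - <<'E'
from h import *
m=env.camera_model("scene");f=240/np.tan(np.radians(m["fovy"]/2));T=m["T"]
def up(c,z):
    u=210+c[0]/6-.42;v=160+c[1]/6-.42
    R=T[:3,:3]@np.array([(u-m["cx"])/f,(v-m["cy"])/f,1]);return (T[:3,3]+R*(z-T[2,3])/R[2])[:2]*1000
F=np.array([up(c,.095) for c in[(247,205),(278,185),(423,258),(385,287)]])
print("foot",F.round(1),F.mean(0),np.linalg.norm(np.roll(F,-1,0)-F,axis=1))
R,L,Fr=[up(c,.065) for c in[(457,285),(182,305),(368,390)]]
print("rim",R,L,Fr,"centre from R,L diag",(R+L)/2,np.linalg.norm(R-L),"(126 expected)",np.linalg.norm(R-Fr),np.linalg.norm(L-Fr))
t=np.radians(62.8);ey=np.array([np.cos(t),np.sin(t)]);ex=np.array([ey[1],-ey[0]])
d=F.mean(0)-(R+L)/2;print("foot rel bin x,y",d@ex,d@ey)
E
```

```text
foot [[ 485.2 -191.9]
 [ 472.7 -178.9]
 [ 512.7 -106.6]
 [ 530.  -122.5]] [ 500.14082767 -150.00622263] [18.08465264 82.60434797 23.5318813  82.64359142]
rim [505.51322752 -93.51750368] [ 522.60539507 -221.84696878] [ 567.22975262 -129.38802066] centre from R,L diag [ 514.05931129 -157.68223623] 129.462712025989 (126 expected) 71.3836357977594 102.66445526603584
foot rel bin x,y -15.888017131355774 0.4650621686209391
```

Emit:
servo_tool --steps '[{"tx":0,"ty":0,"tz":-0.2,"yaw":0,"claw":3},{"tx":0,"ty":0,"tz":-0.2,"yaw":0,"claw":3},{"tx":0,"ty":0,"tz":-0.2,"yaw":0,"claw":3},{"tx":0,"ty":0,"tz":-0.1,"yaw":0,"claw":3},{"tx":0,"ty":0,"tz":-0.1,"yaw":0,"claw":3},{"tx":0,"ty":0,"tz":-0.1,"yaw":0,"claw":3},{"tx":0,"ty":0,"tz":-0.1,"yaw":0,"claw":3},{"tx":0,"ty":0,"tz":-0.1,"yaw":0,"claw":3}]'

```text
time_s: 6.95
position: [0.5009, -0.1525, 0.154]
tool_rot: [[0.889, -0.458, 0.001], [-0.458, -0.889, -0.0], [0.001, 0.0, -1.0]]
ft_force: [-1.0, -0.8, 3.6]
grip_width: 0.0325
gripper_force: 90.6
```

Emit:
servo_tool --steps '[{"tx":0,"ty":0,"tz":-0.1,"yaw":0,"claw":3},{"tx":0,"ty":0,"tz":-0.1,"yaw":0,"claw":3},{"tx":0,"ty":0,"tz":-0.1,"yaw":0,"claw":3},{"tx":0,"ty":0,"tz":-0.1,"yaw":0,"claw":3}]'

```text
time_s: 7.35
position: [0.501, -0.1525, 0.1503]
tool_rot: [[0.889, -0.458, 0.001], [-0.458, -0.889, -0.001], [0.001, 0.0, -1.0]]
ft_force: [-1.2, 0.2, 6.8]
grip_width: 0.0325
gripper_force: 90.9
```

Emit:
servo_tool --steps '[{"tx":0,"ty":0,"tz":-0.1,"yaw":0,"claw":3},{"tx":0,"ty":0,"tz":-0.1,"yaw":0,"claw":3},{"tx":0,"ty":0,"tz":-0.1,"yaw":0,"claw":3}]'

```text
time_s: 7.65
position: [0.501, -0.1525, 0.1473]
tool_rot: [[0.889, -0.458, 0.001], [-0.458, -0.889, -0.001], [0.001, 0.0, -1.0]]
ft_force: [-0.3, -0.3, 6.8]
grip_width: 0.0325
gripper_force: 90.9
```

Emit:
servo_tool --steps '[{"tx":0,"ty":0,"tz":-0.1,"yaw":0,"claw":3},{"tx":0,"ty":0,"tz":0,"yaw":0,"claw":3}]'

```text
time_s: 7.85
position: [0.5009, -0.1525, 0.1461]
tool_rot: [[0.889, -0.458, 0.001], [-0.458, -0.889, -0.0], [0.001, 0.0, -1.0]]
ft_force: [-0.8, -0.4, 4.2]
grip_width: 0.0322
gripper_force: 90.8
```

Emit:
servo_tool --steps '[{"tx":0,"ty":0,"tz":-0.05,"yaw":0,"claw":3},{"tx":0,"ty":0,"tz":-0.05,"yaw":0,"claw":3}]'

```text
time_s: 8.05
position: [0.501, -0.1525, 0.1453]
tool_rot: [[0.889, -0.458, 0.001], [-0.458, -0.889, -0.001], [0.001, 0.0, -1.0]]
ft_force: [-0.5, -0.6, 9.4]
grip_width: 0.0324
gripper_force: 91.2
```

Emit:
servo_tool --steps '[{"tx":0,"ty":0,"tz":-0.04,"yaw":0,"claw":3},{"tx":0,"ty":0,"tz":0,"yaw":0,"claw":3}]'

```text
time_s: 8.25
position: [0.5012, -0.1526, 0.1452]
tool_rot: [[0.889, -0.458, 0.002], [-0.458, -0.889, -0.001], [0.002, 0.0, -1.0]]
ft_force: [-1.7, -0.6, 9.7]
grip_width: 0.0326
gripper_force: 91.2
```

Emit:
servo_tool --steps '[{"tx":0,"ty":0,"tz":-0.03,"yaw":0,"claw":3},{"tx":0,"ty":0,"tz":0,"yaw":0,"claw":3}]'

```text
time_s: 8.45
position: [0.5013, -0.1527, 0.1452]
tool_rot: [[0.889, -0.458, 0.002], [-0.458, -0.889, -0.001], [0.002, 0.0, -1.0]]
ft_force: [-0.8, 0.2, 10.5]
grip_width: 0.0323
gripper_force: 91.4
```

Emit:
servo_tool --steps '[{"tx":0,"ty":0,"tz":-0.05,"yaw":0,"claw":3},{"tx":0,"ty":0,"tz":-0.02,"yaw":0,"claw":3},{"tx":0,"ty":0,"tz":0,"yaw":0,"claw":3}]'

```text
time_s: 8.75
position: [0.5015, -0.1528, 0.145]
tool_rot: [[0.889, -0.458, 0.003], [-0.458, -0.889, -0.002], [0.004, 0.0, -1.0]]
ft_force: [-1.7, 0.0, 14.1]
grip_width: 0.0326
gripper_force: 91.9
```

Emit:
servo_tool --steps '[{"tx":0,"ty":0,"tz":-0.05,"yaw":0,"claw":3},{"tx":0,"ty":0,"tz":0,"yaw":0,"claw":3},{"tx":0,"ty":0,"tz":0,"yaw":0,"claw":3},{"tx":0,"ty":0,"tz":0,"yaw":0,"claw":3}]'

```text
time_s: 9.15
position: [0.5017, -0.1529, 0.1449]
tool_rot: [[0.889, -0.458, 0.004], [-0.458, -0.889, -0.002], [0.004, 0.0, -1.0]]
ft_force: [-1.5, 0.3, 17.1]
grip_width: 0.0325
gripper_force: 92.1
```

```bash
python3 - <<'E'
from h import *
o=env.observe();print(o["position"],o["ft_force"],o["wrist_torque"],"tool:",o["tool_rot"].T@o["wrist_torque"])
E
```

```text
[ 0.50173829 -0.1529292   0.14485759] [-1.50270993  0.32325897 17.09833454] [ 0.20816811  0.23377187 -0.01834268] tool: [ 0.07786246 -0.30316638  0.01863575]
```

Emit:
servo_tool --steps '[{"tx":0,"ty":0,"tz":0.2,"yaw":0,"claw":3},{"tx":0,"ty":0,"tz":0.7,"yaw":0,"claw":3},{"tx":0,"ty":0,"tz":1,"yaw":0,"claw":3},{"tx":0,"ty":0,"tz":0.5,"yaw":0,"claw":3},{"tx":0,"ty":0,"tz":0,"yaw":0,"claw":3},{"tx":0.9,"ty":-0.46,"tz":0,"yaw":0,"claw":3},{"tx":0.96,"ty":-0.5,"tz":0,"yaw":0,"claw":3},{"tx":0.9,"ty":-0.46,"tz":0,"yaw":0,"claw":3},{"tx":0,"ty":0,"tz":0,"yaw":0,"claw":3},{"tx":0,"ty":0,"tz":0,"yaw":0,"claw":3}]'

```text
time_s: 10.15
position: [0.5284, -0.1666, 0.1665]
tool_rot: [[0.889, -0.458, -0.001], [-0.458, -0.889, 0.0], [-0.001, -0.0, -1.0]]
ft_force: [-0.3, 0.4, -1.8]
grip_width: 0.0324
gripper_force: 89.9
```

```bash
python3 - <<'E'
from h import *
a,P=cloud("scene")
A=cv2.resize(a[160:260,210:323],None,fx=6,fy=6,interpolation=cv2.INTER_CUBIC)
cv2.imwrite("pics/s3.png",A[:,:,::-1]);o=env.observe();print(o["position"],o["ft_force"],o["wrist_torque"],o["tool_rot"][:,2])
E
```

```text
[ 0.52817669 -0.16648986  0.16664104] [ 0.6635954  -0.07228671 -0.23779667] [0.04704104 0.00471687 0.01415133] [-6.63486726e-04  4.13964385e-04 -9.99999694e-01]
```

View pics/s3.png

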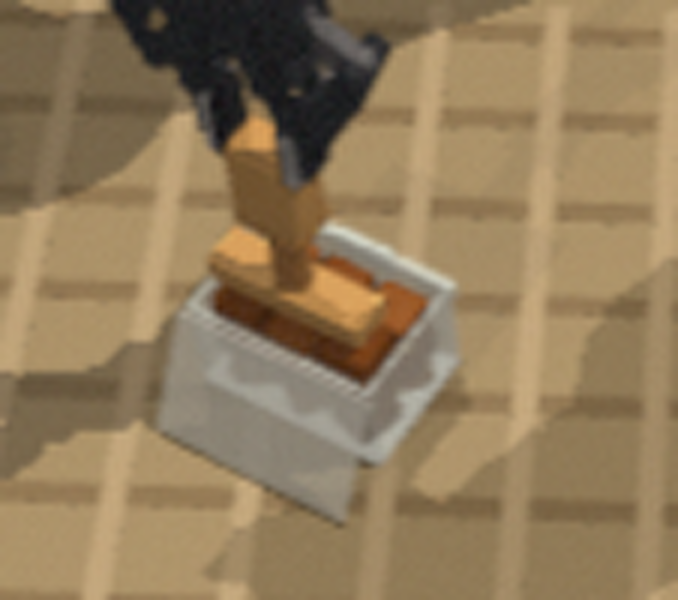

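The foot is now over the near row, around (297,290), clear of the walls. The far row already looks level below the rim.

Emit:
servo_tool --steps '[{"tx":0,"ty":0,"tz":-0.3,"yaw":0,"claw":3},{"tx":0,"ty":0,"tz":-0.3,"yaw":0,"claw":3},{"tx":0,"ty":0,"tz":-0.1,"yaw":0,"claw":3},{"tx":0,"ty":0,"tz":-0.1,"yaw":0,"claw":3},{"tx":0,"ty":0,"tz":-0.1,"yaw":0,"claw":3},{"tx":0,"ty":0,"tz":-0.1,"yaw":0,"claw":3},{"tx":0,"ty":0,"tz":-0.1,"yaw":0,"claw":3},{"tx":0,"ty":0,"tz":-0.1,"yaw":0,"claw":3},{"tx":0,"ty":0,"tz":-0.1,"yaw":0,"claw":3}]'

```text
time_s: 11.1
position: [0.5283, -0.1666, 0.154]
tool_rot: [[0.889, -0.458, 0.0], [-0.458, -0.889, -0.0], [0.0, 0.0, -1.0]]
ft_force: [-0.7, -0.3, 2.1]
grip_width: 0.033
gripper_force: 90.3
```

Emit:
servo_tool --steps '[{"tx":0,"ty":0,"tz":-0.1,"yaw":0,"claw":3},{"tx":0,"ty":0,"tz":-0.1,"yaw":0,"claw":3},{"tx":0,"ty":0,"tz":-0.1,"yaw":0,"claw":3},{"tx":0,"ty":0,"tz":-0.1,"yaw":0,"claw":3}]'

```text
time_s: 11.5
position: [0.5286, -0.1667, 0.1504]
tool_rot: [[0.889, -0.458, 0.001], [-0.458, -0.889, -0.001], [0.001, 0.0, -1.0]]
ft_force: [-1.4, -0.1, 6.3]
grip_width: 0.0322
gripper_force: 90.9
```

Emit:
servo_tool --steps '[{"tx":0,"ty":0,"tz":-0.1,"yaw":0,"claw":3},{"tx":0,"ty":0,"tz":-0.1,"yaw":0,"claw":3},{"tx":0,"ty":0,"tz":-0.1,"yaw":0,"claw":3},{"tx":0,"ty":0,"tz":-0.1,"yaw":0,"claw":3}]'

```text
time_s: 11.9
position: [0.5286, -0.1667, 0.1465]
tool_rot: [[0.889, -0.458, 0.001], [-0.458, -0.889, -0.001], [0.001, 0.0, -1.0]]
ft_force: [-0.9, 0.1, 6.5]
grip_width: 0.0324
gripper_force: 90.9
```

Emit:
servo_tool --steps '[{"tx":0,"ty":0,"tz":-0.05,"yaw":0,"claw":3},{"tx":0,"ty":0,"tz":-0.05,"yaw":0,"claw":3},{"tx":0,"ty":0,"tz":-0.05,"yaw":0,"claw":3}]'

```text
time_s: 12.2
position: [0.5287, -0.1668, 0.1452]
tool_rot: [[0.889, -0.458, 0.002], [-0.458, -0.889, -0.001], [0.002, 0.0, -1.0]]
ft_force: [-1.8, -0.3, 9.8]
grip_width: 0.0329
gripper_force: 91.3
```

Same stop height as the first row. I'll press to about 18 N and hold.

Emit:
servo_tool --steps '[{"tx":0,"ty":0,"tz":-0.05,"yaw":0,"claw":3},{"tx":0,"ty":0,"tz":-0.05,"yaw":0,"claw":3},{"tx":0,"ty":0,"tz":0,"yaw":0,"claw":3}]'

```text
time_s: 12.5
position: [0.5291, -0.167, 0.1451]
tool_rot: [[0.889, -0.458, 0.003], [-0.458, -0.889, -0.002], [0.004, 0.0, -1.0]]
ft_force: [-0.6, -0.3, 12.8]
grip_width: 0.0321
gripper_force: 91.7
```

Emit:
servo_tool --steps '[{"tx":0,"ty":0,"tz":-0.05,"yaw":0,"claw":3},{"tx":0,"ty":0,"tz":-0.02,"yaw":0,"claw":3},{"tx":0,"ty":0,"tz":0,"yaw":0,"claw":3},{"tx":0,"ty":0,"tz":0,"yaw":0,"claw":3},{"tx":0,"ty":0,"tz":0,"yaw":0,"claw":3},{"tx":0,"ty":0,"tz":0,"yaw":0,"claw":3}]'

```text
time_s: 13.1
position: [0.5294, -0.1672, 0.1449]
tool_rot: [[0.889, -0.458, 0.004], [-0.458, -0.889, -0.002], [0.005, 0.0, -1.0]]
ft_force: [-2.1, 0.3, 15.9]
grip_width: 0.0324
gripper_force: 92.1
```

```bash
python3 - <<'E'
from h import *
o=env.observe();print(o["position"],o["ft_force"],"tool:",o["tool_rot"].T@o["wrist_torque"])
E
```

```text
[ 0.52935222 -0.16715098  0.14492978] [-2.13916107  0.28248059 15.88321133] tool: [ 0.06545038 -0.36745964  0.00814084]
```

Emit:
servo_tool --steps '[{"tx":0,"ty":0,"tz":0.2,"yaw":0,"claw":3},{"tx":0,"ty":0,"tz":0.8,"yaw":0,"claw":3},{"tx":0,"ty":0,"tz":2,"yaw":0,"claw":3},{"tx":0,"ty":0,"tz":2.5,"yaw":0,"claw":3},{"tx":0,"ty":0,"tz":1.5,"yaw":0,"claw":3},{"tx":0,"ty":1.5,"tz":0,"yaw":0,"claw":3},{"tx":0.2,"ty":3,"tz":0,"yaw":0,"claw":3},{"tx":0.3,"ty":3.2,"tz":0,"yaw":2,"claw":3},{"tx":0.3,"ty":3.2,"tz":0,"yaw":0,"claw":3},{"tx":0.3,"ty":3.2,"tz":0,"yaw":0,"claw":3},{"tx":0.3,"ty":3.2,"tz":0,"yaw":0,"claw":3},{"tx":0.3,"ty":3.2,"tz":0,"yaw":0,"claw":3},{"tx":0.3,"ty":3.2,"tz":0,"yaw":0,"claw":3},{"tx":0.2,"ty":3.2,"tz":0,"yaw":0,"claw":3},{"tx":0.2,"ty":3.2,"tz":0,"yaw":0,"claw":3},{"tx":0,"ty":3.2,"tz":0,"yaw":0,"claw":3},{"tx":0,"ty":1.8,"tz":0,"yaw":0,"claw":3},{"tx":0,"ty":0,"tz":0,"yaw":0,"claw":3},{"tx":0,"ty":0,"tz":0,"yaw":0,"claw":3}]'

```text
time_s: 15.0
position: [0.5515, 0.1849, 0.2117]
tool_rot: [[0.905, -0.426, -0.002], [-0.426, -0.905, -0.0], [-0.002, 0.001, -1.0]]
ft_force: [-0.1, -0.2, -2.3]
grip_width: 0.0325
gripper_force: 90.0
```

Emit:
servo_tool --steps '[{"tx":0,"ty":0,"tz":-2,"yaw":0,"claw":3},{"tx":0,"ty":0,"tz":-3,"yaw":0,"claw":3},{"tx":0,"ty":0,"tz":-3,"yaw":0,"claw":3},{"tx":0,"ty":0,"tz":-2,"yaw":0,"claw":3},{"tx":0,"ty":0,"tz":-1.2,"yaw":0,"claw":3},{"tx":0,"ty":0,"tz":-0.4,"yaw":0,"claw":3},{"tx":0,"ty":0,"tz":-0.2,"yaw":0,"claw":3},{"tx":0,"ty":0,"tz":-0.1,"yaw":0,"claw":3},{"tx":0,"ty":0,"tz":0,"yaw":0,"claw":3},{"tx":0,"ty":0,"tz":0,"yaw":0,"claw":3}]'

```text
time_s: 16.0
position: [0.5526, 0.1845, 0.0944]
tool_rot: [[0.904, -0.427, 0.001], [-0.427, -0.904, 0.0], [0.001, -0.001, -1.0]]
ft_force: [-0.6, 1.3, -1.6]
grip_width: 0.0328
gripper_force: 90.0
```

Emit:
servo_tool --steps '[{"tx":0,"ty":0,"tz":-0.1,"yaw":0,"claw":3},{"tx":0,"ty":0,"tz":-0.1,"yaw":0,"claw":3},{"tx":0,"ty":0,"tz":0,"yaw":0,"claw":3}]'

```text
time_s: 16.3
position: [0.5524, 0.1844, 0.0919]
tool_rot: [[0.904, -0.427, 0.0], [-0.427, -0.904, -0.0], [0.0, -0.0, -1.0]]
ft_force: [0.4, -0.8, -0.5]
grip_width: 0.0326
gripper_force: 90.2
```

Emit:
servo_tool --steps '[{"tx":0,"ty":0,"tz":-0.05,"yaw":0,"claw":3},{"tx":0,"ty":0,"tz":-0.03,"yaw":0,"claw":3},{"tx":0,"ty":0,"tz":0,"yaw":0,"claw":3}]'

```text
time_s: 16.6
position: [0.5527, 0.1842, 0.0919]
tool_rot: [[0.904, -0.427, 0.002], [-0.427, -0.904, -0.0], [0.001, -0.0, -1.0]]
ft_force: [-2.0, -2.0, 7.0]
grip_width: 0.0327
gripper_force: 90.9
```

Emit:
servo_tool --steps '[{"tx":0,"ty":0,"tz":0.06,"yaw":0,"claw":3},{"tx":0,"ty":0,"tz":0,"yaw":0,"claw":3.4},{"tx":0,"ty":0,"tz":0,"yaw":0,"claw":3.8},{"tx":0,"ty":0,"tz":0,"yaw":0,"claw":5},{"tx":0,"ty":0,"tz":0,"yaw":0,"claw":7},{"tx":0,"ty":0,"tz":0,"yaw":0,"claw":8.5},{"tx":0,"ty":0,"tz":0,"yaw":0,"claw":8.5},{"tx":0,"ty":0,"tz":0,"yaw":0,"claw":8.5},{"tx":0,"ty":0,"tz":0,"yaw":0,"claw":8.5}]'

```text
time_s: 17.5
position: [0.5523, 0.1844, 0.0915]
tool_rot: [[0.904, -0.427, -0.0], [-0.427, -0.904, 0.0], [-0.0, 0.0, -1.0]]
ft_force: [-0.2, -0.1, -0.6]
grip_width: 0.0851
gripper_force: 0.0
```

Emit:
servo_tool --steps '[{"tx":0,"ty":0,"tz":1,"yaw":0,"claw":8.5},{"tx":0,"ty":0,"tz":3,"yaw":0,"claw":8.5},{"tx":0,"ty":0,"tz":4,"yaw":0,"claw":8.5},{"tx":0,"ty":0,"tz":4,"yaw":0,"claw":8.5},{"tx":-3,"ty":-2,"tz":2,"yaw":0,"claw":8.5},{"tx":-3,"ty":-2,"tz":2,"yaw":0,"claw":8.5},{"tx":-3,"ty":-2,"tz":0,"yaw":0,"claw":8.5},{"tx":-3,"ty":-1,"tz":0,"yaw":0,"claw":8.5},{"tx":0,"ty":0,"tz":0,"yaw":0,"claw":8.5},{"tx":0,"ty":0,"tz":0,"yaw":0,"claw":8.5}]'

```text
time_s: 18.5
position: [0.4324, 0.1144, 0.2526]
tool_rot: [[0.904, -0.427, 0.002], [-0.427, -0.904, 0.0], [0.002, -0.001, -1.0]]
ft_force: [0.8, 0.3, -0.2]
grip_width: 0.085
gripper_force: 0.0
```

```bash
python3 - <<'E'
from h import *
a,P=cloud("scene")
x,y,z=P[...,0],P[...,1],P[...,2];h=cv2.cvtColor(a,cv2.COLOR_RGB2HSV)
k=(abs(x-.55)<.06)&(abs(y-.187)<.07)&(z>.105)&(z<.13)&(h[...,1]>110);q=P[k];print("block",len(q),q.mean(0))
e=(x-.5140)*.889-(y+.157)*.457;g=(x-.5140)*.457+(y+.157)*.889
for X in(-15.5,15.5):
  for Y in(-31,0,31):
    k=(abs(e*1000-X)<9)&(abs(g*1000-Y)<9)&(h[...,1]>100)&(z>.03)&(z<.1);print(X,Y,k.sum(),np.median(z[k]))
A=np.hstack([cv2.resize(a[170:260,215:305],None,fx=4,fy=4),cv2.resize(a[180:270,340:430],None,fx=4,fy=4)])
cv2.imwrite("pics/s4.png",A[:,:,::-1]);o=env.observe();print(o["position"],o["time_s"])
E
```

```text
block 122 [0.55467509 0.18651931 0.11464776]
-15.5 -31 32 0.06042683366621848
-15.5 0 30 0.058945414262928764
-15.5 31 30 0.060113261324015954
15.5 -31 30 0.05927270805898566
15.5 0 31 0.058974303378006354
15.5 31 31 0.05924200057259843
[0.43291605 0.11450606 0.25218782] 18.55
```

View pics/s4.png

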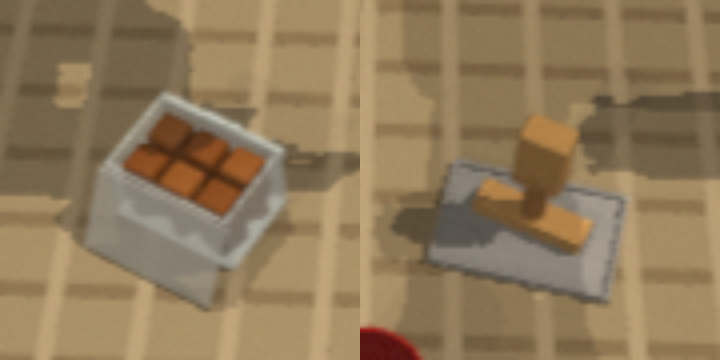

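The six lumps, around (190,165), lie level below the rim at about 0.060 m. The tamper stands upright on the tray at (540,200), and the gripper is clear of it.

```bash
python3 -c "
from rig import env
print(env.close_job())"
```

```text
the job is handed in; nothing more can be done
None
```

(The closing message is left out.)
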